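# Set up a pipette check: cup on the balance, pipette poised over it

## Robot

A 7-joint arm with a two-finger parallel gripper is mounted at the origin on the work surface. World frame = base frame: x ahead of the robot, y to its left, z up, the work surface at z = 0. Lengths are in mm, angles in rad, forces in N, time in s.
With the tool pointing down it reaches from about 400 to 850 mm from the base axis. Payload 4.5 kg.
Tool frame: the origin (TCP) lies midway between the tips of the shut fingers; the grasp point (between the pads) lies 19 mm behind it; z points along the fingers, y is the line along which they close (so a half turn about z gives the same grasp; the last joint's range is limited). The gripper opens to 85 mm and grips with 20 to 120 N. Pads are 22 mm wide; open, the fingers measure 114 mm over their backs; the gripper's body (76 mm by 85 mm) begins 54 mm behind the grasp point. The pads swing forward as they close: fully open they stand 13 mm farther back than shut.
Start: joints at [1.383, 0.689, -0.195, 1.565, 0.157, 0.902, -0.215], TCP at [137.519, -609.707, 231.317] pointing down, gripper open.
Joint ranges: [-3.01, 3.01], [-0.46, 2.08], [-1.47, 1.51], [0.13, 2.56], [-1, 4.14], [0.04, 2.09], [-2.66, 2.66]. Speed limits (rad/s): [2.57, 2.57, 3.14, 3.14, 3.14, 3.14, 3.14].

## Interface

Orientations are given as a unit quaternion [w, x, y, z].
In Python, from bench import read_state, eyes, workorder gives the robot as it stands.
- The arm moves only by the tool apply_moves, never from a script. Its arguments are lists of equal length, an entry for each row: "delta_pos": the shift along the tool's x, y, z in a scale on which 1.0 is 60 cm, a list of three; "dr": the turn, a rotation vector about the tool's x, y, z in a scale on which 1.0 is 2 rad, a list of three. A call has 1 to 10 rows; each row is the pose to reach, as a shift and turn from the pose commanded when the call began, along the tool's axes at that moment; what a row does not reach only later rows make up. A row lasts 1/10 s, in which the tool goes at most 50 mm and 8.59 degrees, less where a joint would pass 70% of its speed; a pose out of reach is approached as far as the arm can. No shift or turn number may pass 1 either way. A call with a gripper value outside its range is refused whole. "gripper" is the finger opening in cm, from 0 to 8.54, set as the call begins (left out, the last holds). The fingers move at their own pace and stop on an object; "newtons" is the grip in N (left out, the last holds). Time passes only in rows, so rows that repeat a pose let the fingers close. It gives the time, the measured TCP pose, the force, the opening and the grip force at its end, in the units of the state.
- read_state(): the state, without advancing time (a new reading comes with each control period).
- eyes.read_camera(name): name is "side" or "top"; returns the picture (384x512x3 uint8, red, green, blue); there is no depth.
- eyes.camera_params(name): a dict with "fx", "fy", "cx", "cy" (pixels), "origin" and "rotation" of the camera in the world. Camera axes: x right, y down, z forward; pixel columns grow to the right and rows downward; lengths in mm; the calibration is good to about 2 mm. A picture is of the moment at which its call begins. camera_params takes no time and is no camera call.
- workorder.close_job(): hands the job in; it is judged then, once.
The state is a dict: "time": time; "joint_positions": joint angles; "qvel": joint speeds; "joint_torque": joint torques, N m; "ee_pos": TCP position; "tool_rot": TCP orientation; "ft_force": force on the tool from outside, world axes, zero at the start; "torque": the same for the moment, N m; "finger_gap": opening from 0.0 (shut) to 1.0 (fully open); "gripper_force": force on a finger pad.
Only numpy, scipy, OpenCV 4.12 (cv2) and the standard library are available. Lean on these libraries where they do the work, as an engineer would, in place of code of your own. Each camera call takes 0.05 s, during which the arm holds its last target. There are 200 camera calls.

## Task

Get the pipette check ready: stand the small steel weighing cup upright in the middle of the balance's pan and let go of it, then take the pipette that has a tip fitted out of its stand and carry it clear of the tube rack to the cup. Finish while holding it, still and upright, with the end of the tip over the middle of the cup and about a centimetre above its rim. The tip must touch nothing at all, and everything else stays where it is.

Things in the scene. Friction and masses are not known exactly. Their poses are not given: they have to be found in the camera images.
- pipette: white pipette with a tip fitted (70 to 120 g, loose), hanging upright in one of the stand's three notches. Origin on its axis at the shoulder (flat underside of the head) that rests on the shelf; z up the axis. Below the shoulder a round handle, 24 mm across, tapers to 18 mm at 85 mm down, then a grey cone to 145 mm down. Centre of mass about 17 mm below the shoulder
- pipette_head (a point): where to hold it: middle of the head, on the axis, 26 mm above the shoulder. The head is 34 mm (x) by 36 mm (y), 48 mm high; grip its flat +y and -y sides, 36 mm apart, from above. The plunger's button ends 41 mm above this point; a finger rest 14 mm wide juts out to +x (to 43 mm from the axis), 5 to 19 mm above it. The shelf is 26 mm below it
- pipette_tip: the pale tip fixed on the pipette, 60 mm long, 11 mm across at the top and 3.6 mm at its end. Origin at the lower END of the tip, which is 195 mm straight below the pipette's origin; same axes as the pipette
- cup: the weighing cup: small open steel cup, straight sided, 42 mm outer diameter, 30 mm high, wall 2.5 mm, 24 to 42 g, loose, standing on the table beyond the tube rack. Origin at the centre of its underside, z up
- cup_rim (a point): centre of the cup's mouth, level with the rim, 30 mm above the cup's origin
- balance: bench balance, fixed, grey and white, 180 mm (its x) by 150 mm (its y), its casing at most 41 mm high, the sloping black display panel on its -x side towards the robot. Origin at the centre of its underside on the table, z up
- pan_center (a point): centre of the top of the balance's round steel pan, 90 mm in diameter; the pan's top is 50 mm above the table; 35 mm to +x of the balance's origin
- stand: grey pipette stand, fixed, on either side of the tube rack (the balance on the other). Base plate 130 mm (x) by 216 mm (y), 8 mm thick, a side panel at each end, shelf 6 mm thick with its top 225 mm above the table, from x = -45 to 45 mm. Three notches 29 mm wide, at y = -75, 0, 75 mm, open to -x (the robot's side), end at x = 5 mm. Origin: centre of the underside, z up
- middle_notch (a point): point on top of the stand's shelf in the middle notch, stand axes, where a pipette's shoulder origin hangs (10 mm to -x of the stand's centre); 39 mm free between neighbouring heads. To take a pipette out: raise it 10 to 20 mm, draw it 60 mm or more straight to the stand's -x (2 mm play each side), then raise it; or lift it straight up until the tip is above the shelf
- spare_a: a pipette of the same make, same size and frame as pipette but WITHOUT a tip: its grey cone ends 145 mm below the shoulder. Its plunger stands 67 mm above the shelf. It hangs in another notch and stays there
- spare_b: a pipette of the same make, same size and frame as pipette but WITHOUT a tip: its grey cone ends 145 mm below the shoulder. Its plunger stands 67 mm above the shelf. It hangs in another notch and stays there
- tube_rack: white block rack full of red-capped tubes, 156 mm (x) by 108 mm (y), 96 mm high to the tops of the caps, loose (0.7 kg), between the stand and the balance. Origin at the centre of its underside
- small_rack: small white rack with nine violet-capped tubes, 84 mm square, 96 mm high, loose; leave alone. Origin at the centre of its underside
- tip_box: grey box of spare tips, 85 by 125 by 56 mm, loose; leave alone. Origin at the centre of its underside
- bottle: amber reagent bottle, 64 mm across, 130 mm high, loose; leave alone. Origin at the centre of its underside
- jar_cap: yellow screw cap, 52 mm across, 12 mm high, lying loose on the table; leave alone. Origin at the centre of its underside
- timer: small black bench timer, 60 by 70 by 18 mm, loose; leave alone. Origin at the centre of its underside
- lying_pipette: a pipette without tip lying on the table along its y axis (from 67 mm to -y of its origin to 145 mm to +y), 36 mm thick, loose; leave alone. Origin on the table under its shoulder
Mind the look-alikes: they are no part of the job. Leave any blue look-alike of the balance alone.

How it is judged:
By the outcome, as a careful person would: the job done as asked, in the order asked, and still so for the second after the job is handed in, while the arm keeps its last pose, push and grip.
It also fails if it takes over 66 s, if anything falls off the work surface, if the arm or the gripper's body presses on something with over 40 N, if the wrist force passes 120 N, or if a joint passes its speed limit or range.

## Working session

There is one attempt and no reset: what is moved stays moved. The work goes in short steps, Python scripts to look and compute and a tool call to move; the robot and the scene stay as the last step left them, time stands still between calls to the robot, and variables do not carry over. Pictures are saved under pics/ and viewed, at most 10 in all, crops included, and the job is handed in when it is done.

Besides the shell and the picture viewer there is one more tool, called after "Call:" by a JSON object that holds its "api" and its "payload", one argument or row to a line. apply_moves: Moves the arm, as the interface text tells. Its arguments: {"type":"object","properties":{"delta_pos":{"type":"array"},"dr":{"type":"array"},"gripper":{"type":"number"},"newtons":{"type":"number"}},"required":["delta_pos","dr"]}

```bash
mkdir -p pics; python3 - <<'E'
from bench import read_state, eyes
import cv2
for n in("side","top"):
    im=eyes.read_camera(n); cv2.imwrite(f"pics/{n}0.png",cv2.cvtColor(im,cv2.COLOR_RGB2BGR))
    print(n,eyes.camera_params(n))
s=read_state();print(s)
E
```

```text
side {'fx': 413.49887498119057, 'fy': 413.49887498119057, 'cx': 254.72599927802776, 'cy': 188.98159729109676, 'origin': array([ 113.54494024, -661.78090775, 1028.28738393]), 'rotation': array([-0.35464989,  0.90418882, -0.21818588,  0.09518908])}
top {'fx': 471.35612186637707, 'fy': 471.35612186637707, 'cx': 258.57067833079526, 'cy': 197.46579071811541, 'origin': array([ 214.6147923 ,   70.8130038 , 1640.20328326]), 'rotation': array([-0.06423767,  0.70645705, -0.70137044,  0.06979591])}
{'time': 0.1, 'joint_positions': array([ 1.38281052,  0.68990634, -0.19455569,  1.56626469,  0.15728191,
        0.90250772, -0.21512496]), 'qvel': array([ 6.24365352e-04, -1.94555581e-03,  6.19727707e-05, -3.76479772e-03,
        5.73253256e-04, -7.39139733e-04,  2.17696266e-04]), 'joint_torque': array([-2.96682942e-03, -5.40605414e+01, -1.27100609e+00, -1.58987582e+01,
        9.46432294e-03,  4.43233599e-03,  3.98196846e-06]), 'ee_pos': array([ 137.32931957, -609.11049192,  230.55469473]), 'tool_rot': array([-8.36160186e-04,  9.93853413e-01,  1.10700834e-01, -1.37860654e-04]), 'ft_force': array([-0.32510461,  0.90061559,  0.14895987]), 'torque': array([ 0.00508825, -0.07457988,  0.00571671]), 'gripper_force': 0.0, 'finger_gap': 0.9984734765946385}
```

View pics/top0.png

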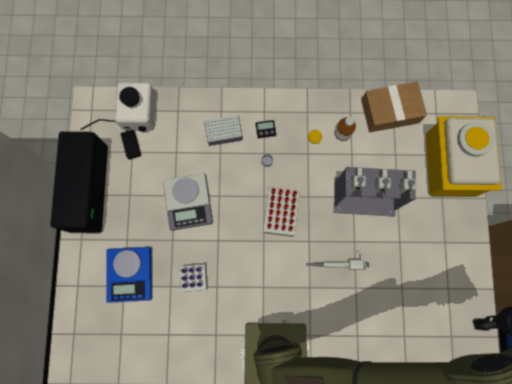

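View pics/side0.png

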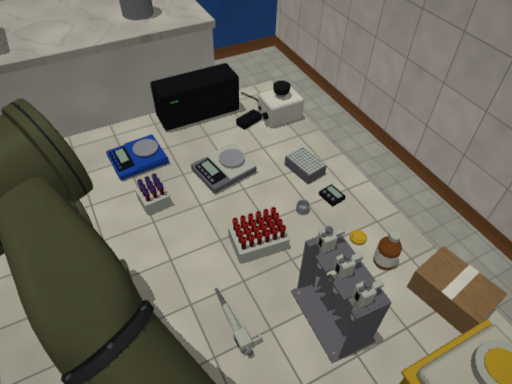

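The top view shows the grey balance at (187,200), the blue look-alike at (129,275), the cup at (267,160), the tube rack at (282,211) and the stand at (375,190) with three heads at (360,178), (384,183) and (408,187). A fourth pipette lies at (340,264). Next is a close crop of both views of the stand, plus the cup.

```bash
python3 - <<'E'
import cv2,numpy as np
a=cv2.imread("pics/top0.png");b=cv2.imread("pics/side0.png")
A=cv2.resize(a[155:225,325:425],(400,280),interpolation=cv2.INTER_CUBIC)
B=cv2.resize(b[220:360,285:395],(400,509),interpolation=cv2.INTER_CUBIC)
C=cv2.resize(a[140:240,160:310],(400,267),interpolation=cv2.INTER_CUBIC)
o=np.zeros((560,800,3),np.uint8);o[:280,:400]=A;o[285:552,:400]=C;o[:509,400:]=B
cv2.imwrite("pics/c1.png",o)
E
```

```text
(no output)
```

View pics/c1.png

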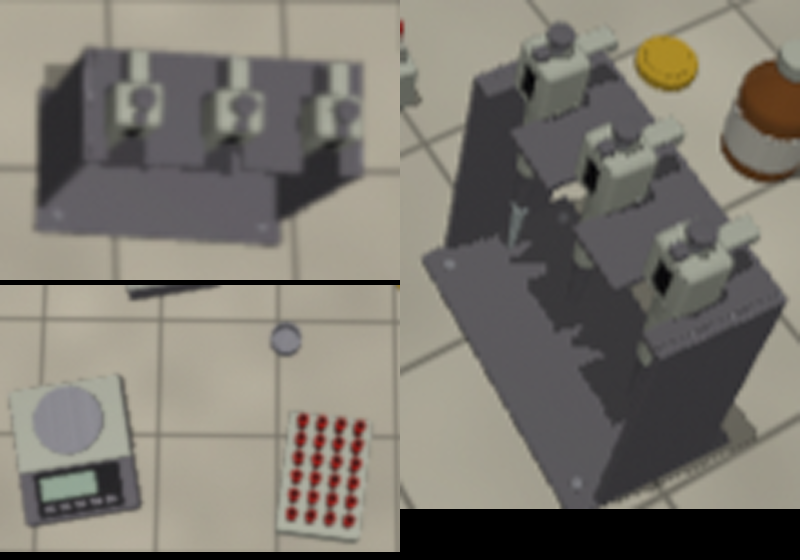

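```bash
cat > h.py <<'E'
import numpy as np
from bench import read_state, eyes
from scipy.spatial.transform import Rotation as R
P={n:eyes.camera_params(n) for n in("side","top")}
def rot(n):
    q=P[n]["rotation"]; return R.from_quat([q[1],q[2],q[3],q[0]])
def ray(n,uv):
    p=P[n]; d=rot(n).apply([(uv[0]-p["cx"])/p["fx"],(uv[1]-p["cy"])/p["fy"],1]); return p["origin"],d/np.linalg.norm(d)
def plane(n,uv,z):
    o,d=ray(n,uv); return o+d*(z-o[2])/d[2]
def proj(n,X):
    p=P[n]; c=rot(n).inv().apply(np.asarray(X)-p["origin"]); return np.array([p["fx"]*c[0]/c[2]+p["cx"],p["fy"]*c[1]/c[2]+p["cy"]])
def tri(a,b):
    o1,d1=ray("top",a);o2,d2=ray("side",b)
    t=np.linalg.lstsq(np.c_[d1,-d2],o2-o1,rcond=None)[0]
    p,q=o1+t[0]*d1,o2+t[1]*d2; return (p+q)/2,np.linalg.norm(p-q)
def tool(dw):  # world mm -> tool cm, for the measured pose
    q=read_state()["tool_rot"]; return R.from_quat([q[1],q[2],q[3],q[0]]).inv().apply(dw)/10
E
python3 - <<'E'
from h import *
import cv2
np.set_printoptions(precision=1,suppress=True)
T=[(360.75,179.5),(385.75,180.75),(411.25,183)];S=[(329.3,229.6),(347.7,257.1),(368.1,284.6)]
for a,b in zip(T,S):
    X=plane("top",a,292);Y=plane("side",b,292)
    print(tri(a,b),X,Y,"tip px",proj("side",(X+Y)/2-[0,0,67+175]),proj("side",(X+Y)/2-[0,0,67+130]))
a=cv2.imread("pics/top0.png");b=cv2.imread("pics/side0.png")
# stand edges on base/shelf, base corners in top: crop1 screws
for u,z in (((325+58/4,155+213/4),8),((325+263/4,155+227/4),8)): print("screw",plane("top",u,z))
for nm,im,uv in(("top",a,(267,160)),("side",b,(303,207))):
    c=im[uv[1]-14:uv[1]+14,uv[0]-14:uv[0]+14].astype(int)
    print(nm,"sum"); 
    print(c[::1,:,2]-c[:,:,0])
print(plane("top",(267.2,159.9),30))
for n,im,uv in(("top",a,(186,190)),("side",b,(232,157))):
    print(n,im[uv[1],uv[0]],im[uv[1]+2,uv[0]+20])
E
```

```text
(array([ 533.1, -240.8,  290. ]), np.float64(5.802992424306914)) [ 529.9 -239.   292. ] [ 535.  -242.5  292. ] tip px [314.6 284.9] [316.8 276. ]
(array([ 531. , -316.2,  282.8]), np.float64(4.461322920434938)) [ 526.8 -312.5  292. ] [ 528.1 -321.   292. ] tip px [329.3 309.2] [332.  300.7]
(array([ 524.8, -390.7,  287.2]), np.float64(6.666062701961652)) [ 520.6 -387.3  292. ] [ 525.6 -393.4  292. ] tip px [345.  334.9] [348.3 326.8]
screw [ 492.  -225.9    8. ]
screw [ 480.9 -405.9    8. ]
top sum
[[23 23 23 23 24 24 23 22 22 21 20 19 21 22 22 23 22 22 23 22 22 22 22 21
  21 21 22 21]
 [24 23 24 24 24 23 22 22 23 22 21 19 21 22 23 22 22 22 21 21 22 22 22 22
  21 21 22 22]
 [23 24 23 24 24 23 22 22 23 23 20 19 21 22 22 22 22 22 22 22 21 22 23 22
  22 23 22 21]
 [23 23 23 23 23 24 24 23 22 21 19 19 20 22 22 21 22 21 22 22 22 22 22 22
  23 23 23 22]
 [23 23 24 24 24 24 24 24 23 22 20 18 21 22 22 22 23 22 21 23 22 22 22 23
  22 23 22 23]
 [23 23 23 23 24 24 24 23 23 21 19 17 20 22 23 23 22 22 22 22 22 22 22 23
  22 22 22 22]
 [21 21 21 22 21 21 21 22 21 20 18 18 19 20 19 20 19 20 21 21 
[... 3783 characters left out ...]
20 20 20 19 20 20 19 16 13  9  5  1  4  4  8 13 16 19 20 20 20 20
  20 18 15 14]
 [20 20 19 20 20 19 20 20 19 19 19 18 16 14 14 14 16 19 19 19 20 19 20 21
  21 20 17 15]
 [20 19 20 20 20 19 19 21 20 20 19 20 20 19 20 20 19 19 20 20 20 20 20 20
  20 20 19 17]
 [19 19 20 20 19 20 19 19 20 20 20 19 20 19 19 20 20 19 20 20 20 21 20 20
  20 21 20 19]
 [19 20 20 19 21 20 19 19 19 20 20 20 20 20 20 19 20 20 19 20 20 19 19 19
  19 19 20 20]
 [19 19 20 20 19 20 20 19 20 20 20 21 20 20 20 20 20 20 20 19 18 19 19 19
  19 19 19 19]
 [19 19 20 20 20 20 20 19 19 19 20 19 20 20 21 19 19 19 19 18 19 20 19 19
  19 20 19 19]]
[659.5  29.5  30. ]
top [145 139 140] [148 160 159]
side [133 130 130] [147 163 167]
```

The candidates are the stand pipettes at side pixels (329,230), (348,257) and (368,285). The pale tip shows at (317,282), on the projected axis of the first one (expected (315,285)), so the +y-most pipette is the target. The cup is the steel ring at top (267,160); the yellow cap at (315,136) is the decoy. The grey balance is at (187,200), and the blue one is excluded. Next I measure the cup and pan.

```bash
python3 - <<'E'
from h import *
import cv2
np.set_printoptions(precision=1,suppress=True)
I={"top":cv2.imread("pics/top0.png"),"side":cv2.imread("pics/side0.png")}
def blob(n,uv,r,thr):
    im=I[n].astype(int); d=((im[:,:,2]-im[:,:,0])<thr).astype(np.uint8)
    m=np.zeros_like(d); m[uv[1]-r:uv[1]+r,uv[0]-r:uv[0]+r]=1
    k,l,s,c=cv2.connectedComponentsWithStats(d*m,connectivity=4); i=l[uv[1],uv[0]]
    return c[i],s[i],(l==i).astype(np.uint8)
ct,st,_=blob("top",(267,160),14,9);cs,ss,_=blob("side",(303,207),14,9)
print("cup",ct,st,cs,ss,plane("top",ct,15),plane("side",cs,15),tri(ct,cs))
# pan: bright casing vs grey steel -> threshold on green, ellipse fit
for n,uv,r in(("top",(186,190),22),("side",(232,157),20)):
    im=I[n][:,:,:].astype(int); g=im[:,:,2]-im[:,:,0]; 
    print(n,g[uv[1],uv[0]-22:uv[0]+23], g[uv[1]-20:uv[1]+21,uv[0]])
    m=np.zeros(g.shape,np.uint8); m[uv[1]-r:uv[1]+r,uv[0]-r:uv[0]+r]=1
    for t in(4,7):
        k,l,s,c=cv2.connectedComponentsWithStats((g<t).astype(np.uint8)*m,connectivity=4); i=l[uv[1],uv[0]]
        if i: 
            e=cv2.fitEllipse(max(cv2.findContours((l==i).astype(np.uint8),0,1)[0],key=len)); print(t,c[i],s[i],e,plane(n,c[i],50),plane(n,e[0],50))
for u,z in(((177+20,0),0),): pass
# pan & rack extents (rack white block near caps)
hsv=cv2.cvtColor(I["top"],cv2.COLOR_BGR2HSV); red=((hsv[:,:,1]>150)&((hsv[:,:,0]<8)|(hsv[:,:,0]>172)))
ys,xs=np.nonzero(red[180:245,255:305]); print("caps",plane("top",(xs.mean()+255,ys.mean()+180),96),xs.min()+255,xs.max()+255,ys.min()+180,ys.max()+180)
E
```

```text
cup [266.8 159.7] [261 154  12  13 119] [302.4 206.8] [296 199  14  16 174] [664.2  30.6  15. ] [668.6  31.4  15. ] (array([665.3,  30. ,  17.4]), np.float64(3.7399320851938618))
top [15 11 11 12 11 11 11  9  2 -4 -5 -5 -5 -5 -6 -6 -5 -5 -5 -5 -5 -6 -5 -6
 -5 -5 -6 -5 -5 -6 -5 -5 -5 -3  3 10 12 12 12 12 12 12 10  7 13] [23 23 22 22 23 21 16  7 -2 -6 -5 -5 -5 -5 -5 -5 -4 -5 -4 -5 -5 -5 -5 -5
 -5 -4 -5 -6 -5 -6 -5 -6 -3  5 10 11 11  7  3 -1 -1]
4 [185.  190.1] [172 178  27  25 521] ((184.97967529296875, 190.10064697265625), (24.218870162963867, 25.563152313232422), 62.6793212890625) [544.  312.6  50. ] [544.  312.7  50. ]
7 [185.  190.2] [172 178  27  26 554] ((185.0099334716797, 190.2368927001953), (25.136383056640625, 26.252323150634766), 73.17829132080078) [543.5 312.6  50. ] [543.5 312.5  50. ]
side [ 9  9  9 10  9 10  9 10  7 -1 -3 -4 -4 -3 -3 -4 -3 -4 -4 -4 -4 -4 -3 -4
 -5 -5 -5 -4 -4 -4 -4 -3 -4 -3  5 10 12 17 20 20 20 20 21 19 19] [21 20 20 21 21 21 19 14 11 11 11  7 -1 -4 -4 -4 -4 -4 -4 -4 -3 -3 -4 -3
 -4 -3 -4 -4 -4 -2  3  6  9 10 10 10 10 10 10 10  9]
4 [231.2 157.9] [219 149  26  19 382] ((231.16806030273438, 157.90673828125), (18.066545486450195, 24.801145553588867), 89.30281829833984) [546.6 309.7  50. ] [546.5 309.6  50. ]
7 [231.4 158.1] [219 149  26  20 409] ((231.36273193359375, 158.06919860839844), (18.734088897705078, 25.636911392211914), 92.8087158203125) [546.8 308.6  50. ] [546.8 308.6  50. ]
caps [472.9 -17.6  96. ] 268 295 189 229
```

The rows are not in the units I measure in: shifts go in shares of 60 cm and turns go in shares of 2 rad. I convert before sending: 25 cm is 0.4167, 21.5 cm is 0.3583, 0.222 rad is 0.111.

Call:
{"api": "apply_moves", "payload": {
  "delta_pos": [
    [0,0,-0.075],
    [0,0,-0.15],
    [0.0167,-0.0133,-0.2167],
    [0.0667,-0.0517,-0.25],
    [0.125,-0.0967,-0.25],
    [0.1833,-0.1417,-0.25],
    [0.2417,-0.1867,-0.25],
    [0.3,-0.2317,-0.25],
    [0.3583,-0.2767,-0.25],
    [0.4167,-0.3233,-0.25]
  ],
  "dr": [
    [0,0,0],
    [0,0,0],
    [0,0,0],
    [0,0,0.015],
    [0,0,0.03],
    [0,0,0.05],
    [0,0,0.065],
    [0,0,0.08],
    [0,0,0.095],
    [0,0,0.111]
  ],
  "gripper": 6.2,
  "newtons": 25
}}

```text
time: 1.1
ee_pos: [339.3, -363.8, 381.1]
tool_rot: [-0.0, 1.0, -0.001, -0.0]
ft_force: [0.6, -0.4, -0.7]
finger_gap: 0.726
gripper_force: 0.0
```

Converted, -36 cm is -0.6, -32.4 cm is -0.54.

Call:
{"api": "apply_moves", "payload": {
  "delta_pos": [
    [0.05,-0.06,0],
    [0.1,-0.12,0],
    [0.15,-0.18,0],
    [0.2,-0.24,0],
    [0.25,-0.3,0],
    [0.3,-0.36,0],
    [0.35,-0.42,0],
    [0.4,-0.48,0],
    [0.45,-0.54,0],
    [0.5,-0.6,0.0333]
  ],
  "dr": [
    [0,0,0],
    [0,0,0],
    [0,0,0],
    [0,0,0],
    [0,0,0],
    [0,0,0],
    [0,0,0],
    [0,0,0],
    [0,0,0],
    [0,0,0]
  ]
}}

```text
time: 2.1
ee_pos: [640.6, -4.3, 363.5]
tool_rot: [-0.0, 1.0, -0.0, 0.003]
ft_force: [-0.2, -0.7, 0.0]
finger_gap: 0.727
gripper_force: 0.0
```

Converted, 28 cm is 0.4667, 26 cm is 0.4333.

Call:
{"api": "apply_moves", "payload": {
  "delta_pos": [
    [0.045,-0.06,0],
    [0.045,-0.06,0.075],
    [0.045,-0.06,0.15],
    [0.045,-0.06,0.225],
    [0.045,-0.06,0.3],
    [0.045,-0.06,0.35],
    [0.045,-0.06,0.4],
    [0.045,-0.06,0.4333],
    [0.045,-0.06,0.4667],
    [0.045,-0.06,0.4667]
  ],
  "dr": [
    [0,0,0],
    [0,0,0],
    [0,0,0],
    [0,0,0],
    [0,0,0],
    [0,0,0],
    [0,0,0],
    [0,0,0],
    [0,0,0],
    [0,0,0]
  ]
}}

```text
time: 3.1
ee_pos: [662.4, 29.5, 78.2]
tool_rot: [0.0, 1.0, 0.0, -0.004]
ft_force: [-0.2, 0.5, -1.2]
finger_gap: 0.726
gripper_force: 0.0
```

```bash
python3 - <<'E'
from h import *
import cv2
o=np.zeros((400,800,3),np.uint8)
for k,(n,c) in enumerate((("top",(267,165)),("side",(303,195)))):
    im=cv2.cvtColor(eyes.read_camera(n),cv2.COLOR_RGB2BGR); cv2.imwrite(f"pics/{n}1.png",im)
    o[:,k*400:k*400+400]=cv2.resize(im[c[1]-40:c[1]+40,c[0]-40:c[0]+40],(400,400),interpolation=cv2.INTER_CUBIC)
cv2.imwrite("pics/c2.png",o); s=read_state(); print(s["time"],s["ee_pos"],s["tool_rot"])
E
```

```text
3.2 [665.04599625  29.81021914  81.53614083] [ 5.53414794e-05  9.99999924e-01 -6.22952793e-05 -3.82034707e-04]
```

View pics/c2.png

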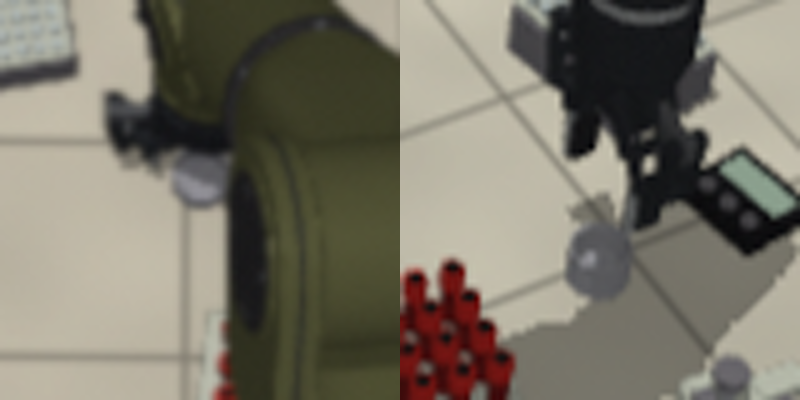

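The gripper is over the cup, which appears at crop (200,180) in the top view and (598,262) in the side view, with the finger beside it and nothing else near. I'll descend and close.

Converted, 7.7 cm is 0.1283, 7 cm is 0.1167.

Call:
{"api": "apply_moves", "payload": {
  "delta_pos": [
    [0,0,0.0417],
    [0,0,0.075],
    [0,0,0.1],
    [0,0,0.1167],
    [0,0,0.1283],
    [0,0,0.1283],
    [0,0,0.1283]
  ],
  "dr": [
    [0,0,0],
    [0,0,0],
    [0,0,0],
    [0,0,0],
    [0,0,0],
    [0,0,0],
    [0,0,0]
  ]
}}

```text
time: 3.9
ee_pos: [665.8, 29.9, 5.3]
tool_rot: [-0.0, 1.0, -0.0, 0.001]
ft_force: [-0.3, 0.0, 0.2]
finger_gap: 0.725
gripper_force: 0.0
```

Call:
{"api": "apply_moves", "payload": {
  "delta_pos": [
    [0,0,0],
    [0,0,0],
    [0,0,0],
    [0,0,0],
    [0,0,0],
    [0,0,0],
    [0,0,0],
    [0,0,0],
    [0,0,0],
    [0,0,0]
  ],
  "dr": [
    [0,0,0],
    [0,0,0],
    [0,0,0],
    [0,0,0],
    [0,0,0],
    [0,0,0],
    [0,0,0],
    [0,0,0],
    [0,0,0],
    [0,0,0]
  ],
  "gripper": 3.5,
  "newtons": 25
}}

```text
time: 4.9
ee_pos: [665.9, 29.9, 5.7]
tool_rot: [-0.0, 1.0, -0.0, 0.001]
ft_force: [-0.6, 0.1, 5.3]
finger_gap: 0.489
gripper_force: 25.5
```

Converted, -24.5 cm is -0.4083, -21 cm is -0.35.

Call:
{"api": "apply_moves", "payload": {
  "delta_pos": [
    [0,0,-0.0333],
    [0,0,-0.0833],
    [0,0,-0.15],
    [-0.025,-0.0583,-0.1667],
    [-0.05,-0.1167,-0.1667],
    [-0.075,-0.175,-0.1667],
    [-0.1,-0.2333,-0.1667],
    [-0.125,-0.2917,-0.1667],
    [-0.15,-0.35,-0.1667],
    [-0.175,-0.4083,-0.1667]
  ],
  "dr": [
    [0,0,0],
    [0,0,0],
    [0,0,0],
    [0,0,0],
    [0,0,0],
    [0,0,0],
    [0,0,0],
    [0,0,0],
    [0,0,0],
    [0,0,0]
  ]
}}

```text
time: 5.9
ee_pos: [559.5, 276.1, 104.6]
tool_rot: [0.0, 1.0, -0.0, -0.0]
ft_force: [0.6, 0.7, -0.8]
finger_gap: 0.488
gripper_force: 25.6
```

Call:
{"api": "apply_moves", "payload": {
  "delta_pos": [
    [-0.0133,-0.03,0],
    [-0.0267,-0.06,0],
    [-0.0267,-0.06,0],
    [-0.0267,-0.06,0],
    [-0.0267,-0.06,0],
    [-0.0267,-0.06,0]
  ],
  "dr": [
    [0,0,0],
    [0,0,0],
    [0,0,0],
    [0,0,0],
    [0,0,0],
    [0,0,0]
  ]
}}

```text
time: 6.5
ee_pos: [545.3, 308.8, 104.6]
tool_rot: [0.001, 1.0, -0.001, 0.0]
ft_force: [-0.6, 0.1, 0.5]
finger_gap: 0.489
gripper_force: 25.6
```

```bash
python3 - <<'E'
from h import *
import cv2
o=np.zeros((400,800,3),np.uint8)
for k,(n,c) in enumerate((("top",(185,190)),("side",(231,150)))):
    im=cv2.cvtColor(eyes.read_camera(n),cv2.COLOR_RGB2BGR); cv2.imwrite(f"pics/{n}2.png",im)
    o[:,k*400:k*400+400]=cv2.resize(im[c[1]-40:c[1]+40,c[0]-40:c[0]+40],(400,400),interpolation=cv2.INTER_CUBIC)
cv2.imwrite("pics/c3.png",o); s=read_state(); print(s["time"],s["ee_pos"],s["tool_rot"],s["finger_gap"],s["gripper_force"])
for z in (100,115,130): print(z,proj("side",[*s["ee_pos"][:2],z]),proj("top",[*s["ee_pos"][:2],z]))
E
```

```text
6.6 [544.90225157 309.51641496 104.61065281] [ 3.35394299e-04  9.99999429e-01 -1.01013843e-03  9.22303608e-05] 0.4897026896856497 25.588422641158104
100 [230.39227191 147.18981946] [183.76054786 186.78520649]
115 [230.2780887  143.81473624] [183.09202737 185.82827161]
130 [230.16209218 140.38605402] [182.4107484  184.85307395]
```

View pics/c3.png

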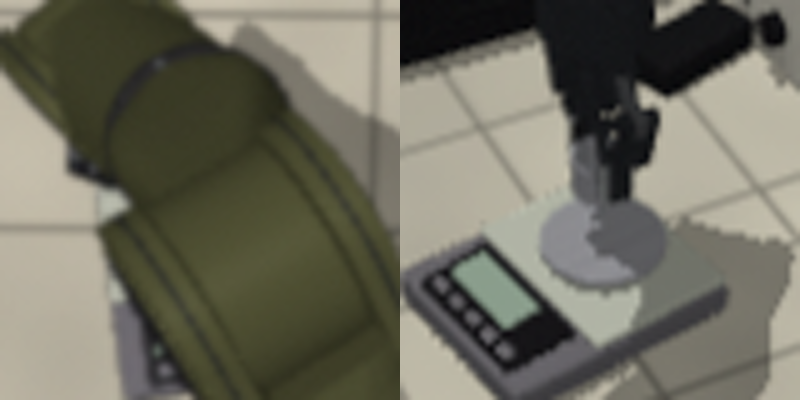

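The side crop shows the cup in the fingers at about (603,170), centred above the pan, whose centre is at (603,243). Lowering, then releasing to 5.6 cm.

Converted, 4.9 cm is 0.0817, 4.3 cm is 0.0717.

Call:
{"api": "apply_moves", "payload": {
  "delta_pos": [
    [0,0,0.0333],
    [0,0,0.0583],
    [0,0,0.0717],
    [0,0,0.0767],
    [0,0,0.0792],
    [0,0,0.0808],
    [0,0,0.0817],
    [0,0,0.0817],
    [0,0,0.0817]
  ],
  "dr": [
    [0,0,0],
    [0,0,0],
    [0,0,0],
    [0,0,0],
    [0,0,0],
    [0,0,0],
    [0,0,0],
    [0,0,0],
    [0,0,0]
  ]
}}

```text
time: 7.5
ee_pos: [544.5, 310.9, 56.0]
tool_rot: [-0.0, 1.0, -0.0, 0.0]
ft_force: [-0.3, -0.4, -0.6]
finger_gap: 0.487
gripper_force: 25.6
```

Converted, -13.5 cm is -0.225, -9 cm is -0.15.

Call:
{"api": "apply_moves", "payload": {
  "delta_pos": [
    [0,0,0],
    [0,0,0],
    [0,0,0],
    [0,0,0],
    [0,0,0],
    [0,0,-0.0083],
    [0,0,-0.0333],
    [0,0,-0.0833],
    [0,0,-0.15],
    [0,0,-0.225]
  ],
  "dr": [
    [0,0,0],
    [0,0,0],
    [0,0,0],
    [0,0,0],
    [0,0,0],
    [0,0,0],
    [0,0,0],
    [0,0,0],
    [0,0,0],
    [0,0,0]
  ],
  "gripper": 5.6
}}

```text
time: 8.5
ee_pos: [543.7, 310.5, 192.5]
tool_rot: [0.0, 1.0, -0.0, -0.0]
ft_force: [1.5, 0.4, 0.4]
finger_gap: 0.655
gripper_force: 0.0
```

Converted, 41.5 cm is 0.6917, 37 cm is 0.6167.

Call:
{"api": "apply_moves", "payload": {
  "delta_pos": [
    [0,0.0333,-0.0667],
    [0,0.1,-0.1333],
    [0,0.1667,-0.1833],
    [0,0.2417,-0.2333],
    [0,0.3167,-0.2667],
    [0,0.3917,-0.2833],
    [0,0.4667,-0.2833],
    [0,0.5417,-0.2833],
    [0,0.6167,-0.2833],
    [0,0.6917,-0.2833]
  ],
  "dr": [
    [0,0,0],
    [0,0,0],
    [0,0,0],
    [0,0,0],
    [0,0,0],
    [0,0,0],
    [0,0,0],
    [0,0,0],
    [0,0,0],
    [0,0,0]
  ]
}}

```text
time: 9.5
ee_pos: [543.7, -106.0, 362.2]
tool_rot: [0.0, 1.0, -0.0, 0.001]
ft_force: [0.2, 0.5, 0.5]
finger_gap: 0.661
gripper_force: 0.0
```

```bash
python3 - <<'E'
from h import *
import cv2
o=np.zeros((400,800,3),np.uint8)
for k,(n,c) in enumerate((("top",(185,190)),("side",(231,150)))):
    im=cv2.cvtColor(eyes.read_camera(n),cv2.COLOR_RGB2BGR); cv2.imwrite(f"pics/{n}3.png",im)
    o[:,k*400:k*400+400]=cv2.resize(im[c[1]-40:c[1]+40,c[0]-40:c[0]+40],(400,400),interpolation=cv2.INTER_CUBIC)
cv2.imwrite("pics/c4.png",o); s=read_state(); print(s["time"],s["ee_pos"],s["tool_rot"],s["finger_gap"])
E
```

```text
9.6 [ 542.87676862 -113.33562895  361.72914112] [ 3.07292718e-03  9.99974071e-01 -6.50782307e-03  2.50188845e-04] 0.659043416800936
```

View pics/c4.png

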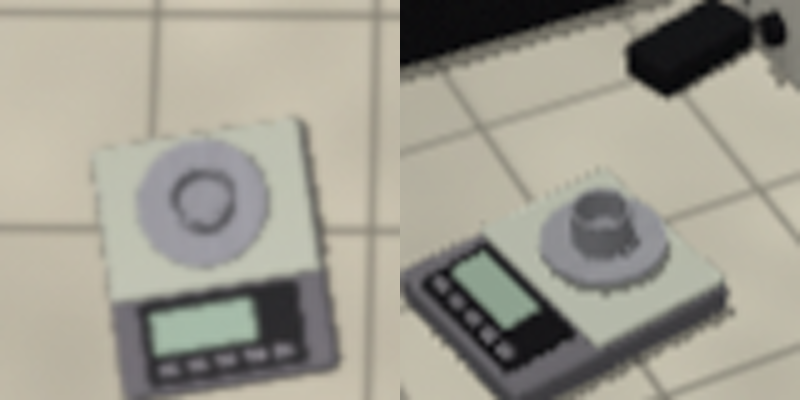

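The cup stands upright on the pan, with its rim near crop (203,198) against the pan at (203,203) in the top view. I'll measure the offset numerically.

```bash
python3 - <<'E'
from h import *
import cv2
np.set_printoptions(precision=1,suppress=True,linewidth=200)
t=cv2.imread("pics/top3.png");s=cv2.imread("pics/side3.png")
print(t[178:204,171:199,1]);print(s[146:172,217:247,1])
d=t.astype(int);m=((d[:,:,2]-d[:,:,0])<3).astype(np.uint8);m[:, :165]=0;m[:,205:]=0;m[:170]=0;m[206:]=0
k,l,st,c=cv2.connectedComponentsWithStats(m,connectivity=4);i=l[178+5,185]; print("pan",c[i],st[i])
# old (empty-pan) position
for n,u in(("top",(185,190.15)),("side",(231.25,158))):print(n,plane(n,u,50))
E
```

```text
[[174 170 174 178 182 186 186 185 182 179 172 170 167 167 164 160 160 159 162 173 183 187 191 192 193 192 193 193]
 [187 187 186 188 190 190 187 183 174 166 159 158 157 157 157 155 154 153 155 160 163 174 182 189 192 192 193 192]
 [192 192 191 191 190 184 173 164 158 156 154 155 155 156 157 154 153 153 155 157 158 161 162 175 181 189 192 192]
 [191 192 192 190 185 173 164 156 153 153 155 156 155 155 156 153 153 154 156 156 157 158 156 153 155 181 191 192]
 [192 192 191 187 174 161 157 156 153 153 155 154 153 154 155 152 152 153 155 156 158 159 157 151 146 170 187 192]
 [192 192 189 178 163 156 156 156 154 153 152 146 139 142 141 141 142 145 148 153 157 159 158 156 150 152 174 188]
 [193 192 185 170 157 155 155 156 154 151 141 127 107 104 108 113 119 120 125 142 154 158 159 156 153 147 154 182]
 [192 189 179 162 154 154 156 156 152 138 110  96  94 102 112 115 111 109 114 122 142 156 158 157 155 150 150 180]
 [191 185 169 157 154 154 155 156 144 114  90 100 119 134 141 143 139 130 121 111 123 150 158 157 155 152 152 174]
 [189 176 162 154 154 154 155 151 130  97 101 129 143 148 150 152
[... 4478 characters left out ...]
1 138 176 184 184 184 184 163 156 124 111 109 108 108 106 107 108 109 109 115 149 156 156 178 184 184 184 184 184 184]
 [ 36  76 140 176 184 184 184 184 184 163 156 156 156 156 128 117 149 157 156 156 178 184 184 184 184 184 184 184 184 184]
 [ 72  36  81 134 174 183 184 184 184 184 184 184 184 184 163 157 178 184 184 184 184 184 184 184 184 184 184 184 186 183]
 [134  72  34  68 137 175 183 184 184 184 184 184 184 184 184 184 184 184 184 184 184 184 184 184 184 184 185 184 179 158]
 [155 101  41  31  78 133 173 183 184 184 184 184 184 184 184 184 184 184 184 184 184 184 184 184 183 183 179 164 140 111]]
pan [184.9 190.1] [172 178  26  25 511]
top [543.8 312.6  50. ]
side [546.6 309.1  50. ]
```

The offset is about 1–2 mm, so the cup is placed. Now to the pipette.

Converted, 13.7 cm is 0.2283, 12 cm is 0.2, 0.062 rad is 0.031.

Call:
{"api": "apply_moves", "payload": {
  "delta_pos": [
    [-0.005,0.0667,0],
    [-0.01,0.1333,0],
    [-0.0167,0.2,0],
    [-0.0207,0.2283,0],
    [-0.0207,0.2283,0.0333],
    [-0.0207,0.2283,0.0667],
    [-0.0207,0.2283,0.0667],
    [-0.0207,0.2283,0.0667],
    [-0.0207,0.2283,0.0667],
    [-0.0207,0.2283,0.0667]
  ],
  "dr": [
    [0,0,0.01],
    [0,0,0.02],
    [0,0,0.03],
    [0,0,0.031],
    [0,0,0.031],
    [0,0,0.031],
    [0,0,0.031],
    [0,0,0.031],
    [0,0,0.031],
    [0,0,0.031]
  ]
}}

```text
time: 10.6
ee_pos: [532.5, -241.0, 321.9]
tool_rot: [0.0, 1.0, -0.031, 0.001]
ft_force: [0.0, 0.2, 0.6]
finger_gap: 0.656
gripper_force: 0.0
```

```bash
python3 - <<'E'
from h import *
import cv2
o=np.zeros((400,800,3),np.uint8)
for k,(n,c) in enumerate((("top",(360,180)),("side",(335,240)))):
    im=cv2.cvtColor(eyes.read_camera(n),cv2.COLOR_RGB2BGR); cv2.imwrite(f"pics/{n}4.png",im)
    o[:,k*400:k*400+400]=cv2.resize(im[c[1]-40:c[1]+40,c[0]-40:c[0]+40],(400,400),interpolation=cv2.INTER_CUBIC)
cv2.imwrite("pics/c5.png",o); s=read_state(); print(s["time"],s["ee_pos"],s["tool_rot"],s["finger_gap"])
for z in (292,320,330):print((proj("side",[*s["ee_pos"][:2],z])-[295,200])*5+[400,0])
E
```

```text
10.7 [ 532.20037686 -241.11920929  321.50403721] [ 2.67647908e-04  9.99520012e-01 -3.09699539e-02  7.32444402e-04] 0.6564391308226996
[564.5138659  148.07552691]
[573.87789929 109.04734415]
[577.32541921  94.67848921]
```

View pics/c5.png

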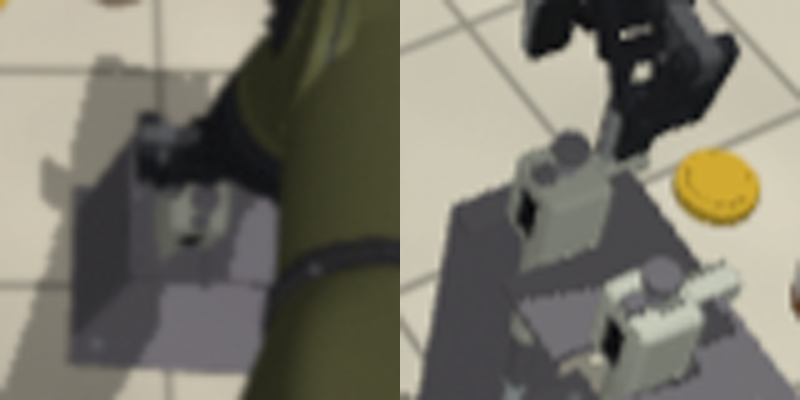

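The gripper straddles the tipped pipette's head: its button is at side crop (570,148) and the TCP axis projects to (565,148). Descending.

Converted, 9.1 cm is 0.1517, 9 cm is 0.15.

Call:
{"api": "apply_moves", "payload": {
  "delta_pos": [
    [0,0,0.0333],
    [0,0,0.0667],
    [0,0,0.0917],
    [0,0,0.1133],
    [0,0,0.13],
    [0,0,0.1417],
    [0,0,0.15],
    [0,0,0.1517],
    [0,0,0.1517],
    [0,0,0.1517]
  ],
  "dr": [
    [0,0,0],
    [0,0,0],
    [0,0,0],
    [0,0,0],
    [0,0,0],
    [0,0,0],
    [0,0,0],
    [0,0,0],
    [0,0,0],
    [0,0,0]
  ]
}}

```text
time: 11.7
ee_pos: [532.1, -241.3, 230.2]
tool_rot: [0.0, 1.0, -0.031, 0.001]
ft_force: [0.1, 0.3, 0.5]
finger_gap: 0.659
gripper_force: 0.0
```

Call:
{"api": "apply_moves", "payload": {
  "delta_pos": [
    [0,0,0],
    [0,0,0],
    [0,0,0],
    [0,0,0],
    [0,0,0],
    [0,0,0],
    [0,0,0],
    [0,0,0],
    [0,0,0],
    [0,0,0]
  ],
  "dr": [
    [0,0,0],
    [0,0,0],
    [0,0,0],
    [0,0,0],
    [0,0,0],
    [0,0,0],
    [0,0,0],
    [0,0,0],
    [0,0,0],
    [0,0,0]
  ],
  "gripper": 2.8,
  "newtons": 45
}}

```text
time: 12.7
ee_pos: [532.1, -241.2, 230.2]
tool_rot: [0.0, 1.0, -0.031, 0.0]
ft_force: [-1.0, 0.6, 5.6]
finger_gap: 0.422
gripper_force: 45.3
```

Converted, -6 cm is -0.1, -5 cm is -0.0833.

Call:
{"api": "apply_moves", "payload": {
  "delta_pos": [
    [0,0,-0.0083],
    [0,0,-0.0167],
    [0,0,-0.025],
    [0,0,-0.0367],
    [0,0,-0.05],
    [0,0,-0.0667],
    [0,0,-0.0833],
    [0,0,-0.1],
    [0,0,-0.1],
    [0,0,-0.1]
  ],
  "dr": [
    [0,0,0],
    [0,0,0],
    [0,0,0],
    [0,0,0],
    [0,0,0],
    [0,0,0],
    [0,0,0],
    [0,0,0],
    [0,0,0],
    [0,0,0]
  ]
}}

```text
time: 13.7
ee_pos: [531.8, -241.1, 289.9]
tool_rot: [0.0, 1.0, -0.031, 0.0]
ft_force: [0.7, 0.5, -1.3]
finger_gap: 0.416
gripper_force: 44.9
```

Converted, -16.5 cm is -0.275, -16 cm is -0.2667.

Call:
{"api": "apply_moves", "payload": {
  "delta_pos": [
    [0,0,-0.0167],
    [0,0,-0.0417],
    [0,0,-0.075],
    [0,0,-0.1083],
    [0,0,-0.1417],
    [0,0,-0.175],
    [0,0,-0.2083],
    [0,0,-0.2417],
    [0,0,-0.2667],
    [0,0,-0.275]
  ],
  "dr": [
    [0,0,0],
    [0,0,0],
    [0,0,0],
    [0,0,0],
    [0,0,0],
    [0,0,0],
    [0,0,0],
    [0,0,0],
    [0,0,0],
    [0,0,0]
  ]
}}

```text
time: 14.7
ee_pos: [532.3, -241.3, 456.6]
tool_rot: [0.0, 1.0, -0.031, 0.001]
ft_force: [-0.3, 0.5, -1.2]
finger_gap: 0.417
gripper_force: 45.0
```

```bash
python3 - <<'E'
from h import *
import cv2
im=cv2.cvtColor(eyes.read_camera("side"),cv2.COLOR_RGB2BGR)
cv2.imwrite("pics/c6.png",cv2.resize(im[140:330,270:430],(640,600)[::1] if 0 else (505,600),interpolation=cv2.INTER_CUBIC))
s=read_state(); print(s["time"],s["ee_pos"],s["tool_rot"],s["finger_gap"],s["ft_force"])
sh=s["ee_pos"]+[0,0,-4+1.0]  # shoulder = TCP -5 (grasp at head)
print((proj("side",[*s["ee_pos"][:2],s["ee_pos"][2]-4-195])-[270,140])*3.158)
E
```

```text
14.75 [ 532.23850736 -241.2228853   456.33842548] [ 4.04780865e-04  9.99516147e-01 -3.10752561e-02  1.27963932e-03] 0.4183066509785337 [-0.4873083  -0.64361118 -1.28627906]
[176.01117489 312.13677292]
```

View pics/c6.png

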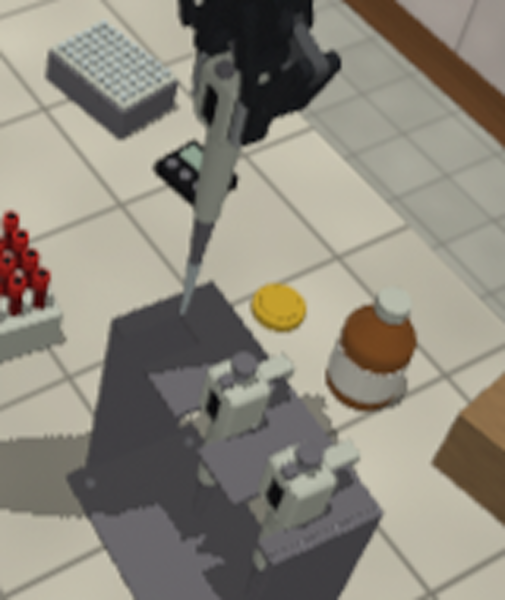

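The picture shows the pipette clear of the notch with its tip end at crop (183,314), above the shelf. Both spares are still in place. Carrying it over.

Converted, -34 cm is -0.5667, -30 cm is -0.5.

Call:
{"api": "apply_moves", "payload": {
  "delta_pos": [
    [-0.0007,-0.0167,0],
    [-0.002,-0.05,0],
    [-0.004,-0.1,0],
    [-0.0067,-0.1667,0],
    [-0.0092,-0.2333,0],
    [-0.0118,-0.3,0],
    [-0.0145,-0.3667,0],
    [-0.017,-0.4333,0],
    [-0.0197,-0.5,0],
    [-0.0223,-0.5667,0]
  ],
  "dr": [
    [0,0,0],
    [0,0,0],
    [0,0,0],
    [0,0,0],
    [0,0,0],
    [0,0,0],
    [0,0,0],
    [0,0,0],
    [0,0,0],
    [0,0,0]
  ]
}}

```text
time: 15.75
ee_pos: [538.3, 101.3, 453.5]
tool_rot: [0.0, 1.0, -0.031, -0.001]
ft_force: [0.9, 0.1, -0.7]
finger_gap: 0.42
gripper_force: 45.0
```

Converted, -21.2 cm is -0.3533, -20 cm is -0.3333.

Call:
{"api": "apply_moves", "payload": {
  "delta_pos": [
    [-0.0027,-0.0667,0],
    [-0.0052,-0.1333,0],
    [-0.0078,-0.2,0],
    [-0.0098,-0.25,0],
    [-0.0118,-0.3,0],
    [-0.0133,-0.3333,0],
    [-0.014,-0.3533,0],
    [-0.014,-0.3533,0],
    [-0.014,-0.3533,0.0167],
    [-0.014,-0.3533,0.0333]
  ],
  "dr": [
    [0,0,0],
    [0,0,0],
    [0,0,0],
    [0,0,0],
    [0,0,0],
    [0,0,0],
    [0,0,0],
    [0,0,0],
    [0,0,0],
    [0,0,0]
  ]
}}

```text
time: 16.75
ee_pos: [544.7, 309.3, 433.9]
tool_rot: [0.001, 0.999, -0.032, 0.0]
ft_force: [0.2, -0.6, -0.7]
finger_gap: 0.415
gripper_force: 45.1
```

Converted, 11 cm is 0.1833, 10.5 cm is 0.175.

Call:
{"api": "apply_moves", "payload": {
  "delta_pos": [
    [0,0,0.0333],
    [0,0,0.0667],
    [0,0,0.1],
    [0,0,0.1333],
    [0,0,0.1583],
    [0,0,0.175],
    [0,0,0.1833],
    [0,0,0.1833],
    [0,0,0.1833],
    [0,0,0.1833]
  ],
  "dr": [
    [0,0,0],
    [0,0,0],
    [0,0,0],
    [0,0,0],
    [0,0,0],
    [0,0,0],
    [0,0,0],
    [0,0,0],
    [0,0,0],
    [0,0,0]
  ]
}}

```text
time: 17.75
ee_pos: [544.7, 311.4, 325.5]
tool_rot: [-0.0, 1.0, -0.031, 0.001]
ft_force: [0.1, -0.3, -1.2]
finger_gap: 0.422
gripper_force: 45.1
```

```bash
python3 - <<'E'
from h import *
import cv2
o=np.zeros((480,800,3),np.uint8)
for k,(n,c) in enumerate((("top",(185,185)),("side",(231,140)))):
    im=cv2.cvtColor(eyes.read_camera(n),cv2.COLOR_RGB2BGR); cv2.imwrite(f"pics/{n}5.png",im)
    o[:,k*400:k*400+400]=cv2.resize(im[c[1]-30:c[1]+30,c[0]-25:c[0]+25],(400,480),interpolation=cv2.INTER_CUBIC)
cv2.imwrite("pics/c7.png",o); s=read_state(); print(s["time"],s["ee_pos"],s["tool_rot"],s["finger_gap"],s["ft_force"])
p=s["ee_pos"]; p[2]-=200.2
print("tip",p,(proj("side",p)-[206,110])*8+[400,0],"cuprim",(proj("side",[544.5,310.7,80])-[206,110])*8+[400,0],proj("top",p))
E
```

```text
17.85 [544.56920587 311.3958567  325.3135632 ] [-3.67322246e-04  9.99516924e-01 -3.10721160e-02  5.53993204e-04] 0.412199056430965 [-0.4488054  -0.31199987 -0.73933661]
tip [544.56920587 311.3958567  125.1135632 ] [590.96389462 249.67737037] cuprim [594.30334157 331.4935857 ] [182.05760905 185.26722698]
```

View pics/c7.png

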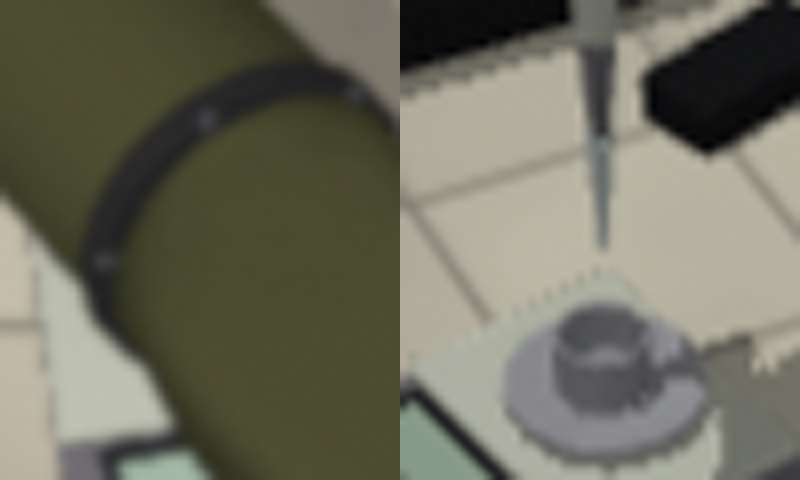

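The side view shows the pipette upright with its tip end at crop (603,248) and the cup mouth centred at about (601,335). The top view is blocked by the arm. I'll take subpixel measurements for a small correction.

```bash
python3 - <<'E'
from h import *
import cv2
np.set_printoptions(precision=2,suppress=True,linewidth=200)
g=cv2.imread("pics/side5.png").astype(int); 
d=g[:,:,2]-g[:,:,0]
print(d[118:144,226:238])
for v in range(128,140,2):
    w=np.clip(18-d[v,226:238],0,None);w[w<5]=0; print(v,(w*np.arange(226,238)).sum()/max(w.sum(),1),end=" ; ")
print()
p=read_state()["ee_pos"]
for z in(125.1,135,145):print(z,proj("side",[p[0],p[1],z]))
# cup silhouette via darkness
m=(g[:,:,1]<125).astype(np.uint8);m[:146]=0;m[164:]=0;m[:,:222]=0;m[:,241:]=0
for v in range(148,162):
    xs=np.nonzero(m[v])[0]; print(v,xs.min() if len(xs) else 0,xs.max() if len(xs) else 0,end="; ")
print();print("cup pred u", proj("side",[544.5,310.7,80]),proj("side",[544.5,310.7,65]),proj("side",[544.5,310.7,50]))
print("d/dx",proj("side",[554.5,310.7,80])-proj("side",[544.5,310.7,80]),"d/dy",proj("side",[544.5,320.7,80])-proj("side",[544.5,310.7,80]))
E
```

```text
[[22 20 13  2 -1 -1  6 18 21 21 17  9]
 [20 21 13  2 -1 -1  9 19 21 19  9  0]
 [21 21 14  4 -1 -2  8 19 20 17  8 -1]
 [21 21 16  5 -1 -2  8 19 21 19 10 -1]
 [21 21 20  7 -1 -1 12 19 21 20 11 -2]
 [20 20 20  9 -2 -2 13 20 21 21 11 -2]
 [20 21 21 10 -1 -2 13 19 21 21 12  2]
 [21 20 20 11  2 -1 13 20 20 21 16 12]
 [20 21 20  8  0 -2 11 19 18 18 17 17]
 [21 20 21  5 -3 -4  4 16 19 19 19 20]
 [20 19 19  7 -4 -6  8 18 20 21 22 21]
 [18 18 18 10 -2 -6 12 20 22 22 22 22]
 [19 20 21 12 -2 -5 12 20 23 21 21 22]
 [22 21 22 14  0 -5 12 20 22 21 21 22]
 [21 22 21 17  1 -6 12 20 22 22 22 22]
 [22 22 22 20  2 -5 12 20 22 22 22 22]
 [22 22 21 22  4 -5 16 22 21 21 22 22]
 [22 21 21 21  6 -4 18 22 22 22 22 21]
 [22 22 22 22  8 -4 18 21 21 22 21 21]
 [23 22 22 22 10 -2 18 22 22 22 22 21]
 [23 23 23 23 12 -2 18 22 22 22 22 20]
 [22 22 23 22 12  1 18 22 23 22 21 21]
 [21 21 22 22 16  4 18 21 22 22 22 22]
 [22 21 21 21 20 16 20 21 21 21 21 22]
 [22 21 21 22 22 22 22 21 22 21 22 21]
 [21 21 21 23 20 20 20 21 22 22 21 22]]
128 230.49253731343285 ; 130 230.52727272727273 ; 132 230.7659574468085 ; 134 230.6216216216216 ; 136 230.6875 ; 138 230.76923076923077 ; 
125.1 [229.87 141.21]
135 [229.79 138.93]
145 [229.71 136.6 ]
148 229 233; 149 227 235; 150 226 236; 151 225 237; 152 225 237; 153 225 237; 154 225 240; 155 225 240; 156 225 240; 157 225 240; 158 225 238; 159 226 238; 160 227 237; 161 227 236; 
cup pred u [230.29 151.44] [230.4  154.69] [230.51 157.9 ]
d/dx [ 2.64 -0.87] d/dy [-1.24 -1.74]
```

Converted, 3.5 cm is 0.0583, 3.4 cm is 0.0567.

Call:
{"api": "apply_moves", "payload": {
  "delta_pos": [
    [-0.0017,0.0017,0.01],
    [-0.0017,0.0017,0.0233],
    [-0.0017,0.0017,0.0367],
    [-0.0017,0.0017,0.0467],
    [-0.0017,0.0017,0.0533],
    [-0.0017,0.0017,0.0567],
    [-0.0017,0.0017,0.0583],
    [-0.0017,0.0017,0.0583],
    [-0.0017,0.0017,0.0583],
    [-0.0017,0.0017,0.0583]
  ],
  "dr": [
    [0,0,0],
    [0,0,0],
    [0,0,0],
    [0,0,0],
    [0,0,0],
    [0,0,0],
    [0,0,0],
    [0,0,0],
    [0,0,0],
    [0,0,0]
  ]
}}

```text
time: 18.85
ee_pos: [543.4, 310.3, 290.0]
tool_rot: [-0.0, 1.0, -0.031, 0.0]
ft_force: [-0.4, 0.6, -0.5]
finger_gap: 0.413
gripper_force: 45.1
```

Call:
{"api": "apply_moves", "payload": {
  "delta_pos": [
    [0,0,0],
    [0,0,0],
    [0,0,0],
    [0,0,0],
    [0,0,0],
    [0,0,0],
    [0,0,0],
    [0,0,0],
    [0,0,0],
    [0,0,0]
  ],
  "dr": [
    [0,0,0],
    [0,0,0],
    [0,0,0],
    [0,0,0],
    [0,0,0],
    [0,0,0],
    [0,0,0],
    [0,0,0],
    [0,0,0],
    [0,0,0]
  ]
}}

```text
time: 19.85
ee_pos: [543.3, 310.2, 289.7]
tool_rot: [0.0, 1.0, -0.031, 0.0]
ft_force: [0.5, 0.2, -2.2]
finger_gap: 0.414
gripper_force: 45.1
```

```bash
python3 - <<'E'
from h import *
import cv2
np.set_printoptions(precision=2,suppress=True)
im=cv2.cvtColor(eyes.read_camera("side"),cv2.COLOR_RGB2BGR); cv2.imwrite("pics/side6.png",im)
cv2.imwrite("pics/c8.png",cv2.resize(im[110:170,206:256],(500,600),interpolation=cv2.INTER_CUBIC))
s=read_state(); print(s["time"],s["ee_pos"],s["tool_rot"],s["finger_gap"],s["ft_force"],abs(s["qvel"]).max())
p=s["ee_pos"].copy(); p[2]-=200.2
print("tip",p,(proj("side",p)-[206,110])*10)
E
```

```text
19.9 [543.26 310.17 289.62] [ 0.    1.   -0.03  0.  ] 0.4168231051468622 [ 0.23 -0.2  -1.03] 0.0010092964317804575
tip [543.26 310.17  89.42] [239.52 395.67]
```

View pics/c8.png

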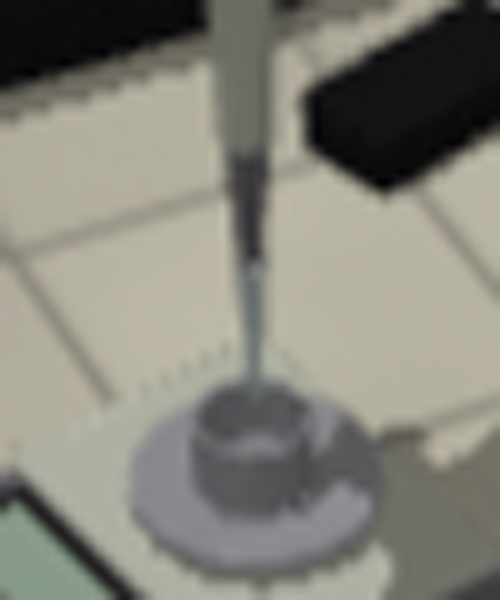

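The picture shows the tip end at about (253,395) and the mouth centre at about (250,418). That matches a tip centred 10 mm above the rim. The arm is still, so I'm handing in.

```bash
python3 -c "
from bench import workorder
print(workorder.close_job())"
```

```text
the job is handed in; nothing more can be done
None
```

The job is handed in at about 20 s: the cup stands upright within about 2 mm of the pan's centre, and the pipette is held still and upright with its tip over the middle of the cup, about 9–10 mm above the rim. The final tip position was checked in the side view only, because the arm blocked the top camera.

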